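# Peel the stuck top tray off the nested stack and hold it out

### The arm

A 7-joint arm with a two-finger parallel gripper is mounted at the origin on a cart in front of the work surface, level with it; the furniture and walls round the work are solid. World frame = base frame: x ahead of the robot, y to its left, z up, the work surface at z = 0. Lengths are in m, angles in degrees, forces in N, time in s.
With the tool pointing down it reaches from about 0.4 to 0.85 m from the base axis. Payload 10.4 kg.
Tool frame: the origin (TCP) lies midway between the tips of the shut fingers; the grasp point (between the pads) lies 19 mm behind it; z points along the fingers, y is the direction in which the jaws open and shut (so a half turn about z gives the same grasp; the last joint's range is limited). The gripper opens to 85 mm and grips with 20 to 120 N. Pads are 22 mm wide; open, the fingers measure 114 mm over their backs; the gripper's body (76 mm by 85 mm) begins 54 mm behind the grasp point. The pads swing forward as they close: fully open they stand 13 mm farther back than shut.
Start: joints at [-76.467, 19.034, -3.707, 83.658, 1.238, 77.344, -5.071], TCP at [0.16, 0.604, 0.231] pointing down, gripper open.
Joint ranges: [-148.97, 148.97], [-28.65, 121.19], [-84.17, 76.75], [9.2, 138.47], [-72.65, 252.65], [3.7, 117.97], [-149.18, 149.18]. Speed limits (degrees/s): [127.2, 127.2, 159.86, 159.86, 180, 180, 180].

### API

Orientations are given as [roll, pitch, yaw] about the fixed x, y, z axes, in that order (R = Rz(yaw) Ry(pitch) Rx(roll)).
In Python, from station import arm, fingers, vision, workorder gives the robot as it stands. Calls block until the motion is done:
- arm.move_ptp(position, orientation): joint-space move of the TCP to a pose.
- arm.move_linear(position, orientation=None, v=0.15, threshold=None): straight line of the TCP; orientation=None keeps the orientation; v is the mean speed in m/s. With threshold (N) it stops when the force on the tool has changed by that much, and returns True; else False.
- arm.goto_joints(angles): joint-space move.
- fingers.grip(opening, effort=None): finger opening in m; effort is the grip in N (None keeps the last); returns when the fingers have stopped.
- arm.pause(seconds).
- arm.ik(position, orientation): joint angles nearest the present ones, or None.
- arm.observe(): the state.
- vision.snapshot(name): name is "scene" or "top"; returns a dict with "img" (420x560x3 uint8, red, green, blue), "vfov" (degrees; the focal length in pixels is half the picture's height over the tangent of half this angle, whatever the lens; pixels are square), "cx", "cy" (the principal point, pixels), "position" and "orientation" of the camera in the world. Camera axes: x right, y down, z forward; pixel columns grow to the right and rows downward; lengths in m; the calibration is good to about 2 mm. A picture is of the moment at which its call begins. There is no depth.
A pose or a line that the arm cannot do raises arm.Unreachable and nothing moves.
- workorder.finish_job(): hands the job in, once; it reports no verdict.
The state is a dict: "time": time; "joint_pos": joint angles; "joint_vel": joint speeds; "joint_efforts": joint torques, N m; "position": TCP position; "eef_rot": TCP orientation; "wrist_force": force on the tool from outside, world axes, zero at the start; "torque": the same for the moment, N m; "finger_gap": finger opening in m.
Only numpy, scipy, OpenCV 4.12 (cv2) and the standard library are available. Lean on these libraries where they do the work, as an engineer would, in place of code of your own. Each camera call takes 0.05 s, during which the arm holds its last target.

### The job

The trays in the nested stack are stuck together: take the top one by the upright tab at its corner, tip that corner up first so that it peels out of its spring pads, slide it out from under the nib at the opposite corner and lift it away, leaving the lower trays standing where they are and the things round about undisturbed. Then hold the tray out level over the middle of the plywood board, its floor about 12 cm above the bench, ready to be filled. Finish like that, still holding it by the tab: do not put it down or let go.

Things in the scene. Friction and masses are not known exactly. Their poses are not given: they have to be found in the camera images.
- top_tray: Loose square tray of grey sheet, empty, 0.16 kg, 100 mm square over its flange, 31 mm deep, walls 3 mm. Origin: centre of the floor's underside, 28 mm above the bench at the start. x runs along a DIAGONAL: tab at the -x corner, plain far corner at +x; z up. Floor 74 mm square; its foot sits 17 mm deep inside the tray below with about 4 mm play all round.
- tab (a point): Point in the top tray's grab tab, at (-60.5, 0, 50) mm in its frame. The tab is a solid upright plate on the rim at the -x corner, 10 mm thick along the tray's x, 28 mm wide along y, from z = 31 (rim) to 65 mm. Pinch it from above across its thickness: one finger inside over the tray, one outside. Axes as the tray's.
- far_corner (a point): Corner of the top tray's rim flange (3 mm thick) opposite the tab, at (68.5, 0, 29.5) mm in the tray's frame. At the start it lies under the nib.
- lower_trays: The two lower trays, fast in one another: one loose, heavy piece (1.6 kg), grey, 102 mm square, rim at z = 45 mm, floor that carries the top tray at z = 28 mm. Origin: centre of its underside, on the bench; x along the same diagonal (tab side -x, nib at the +x corner). It carries the nib and, on two opposite sides, the two spring pads.
- nib (a point): Middle of the inner edge of the lower trays' hooked nib, at (58.5, 0, 61.5) mm in their frame: 24 mm wide, it reaches over the top tray's far corner by 12 mm with 2.5 mm free height (post from x = 79 mm), so that corner cannot go straight up. Way out: turn the tray about its far corner, tab side up 10 to 17 degrees, until its foot clears the rim, draw it 20 to 35 mm toward -x, then up.
- pad_near (a point): One of two small black spring pads with dark steel housings on the lower trays, at (-54, -14.5, 50) mm in their frame; the other at (14.5, 54, 50) mm. They press on two opposite walls of the top tray with 4 N each and hold it by friction (about 4 N pull at the tab) until it has risen about 8 mm at the pad.
- loading_board: Plywood board fixed on the bench, 110 x 120 mm, 18 mm thick, with three low wooden rails on it (tops at 32 mm). Origin: centre of its underside, on the bench; z up.
- masking_roll: Bystander: roll of masking tape lying flat, 82 mm across, 24 mm high. Origin: centre of its underside.
- white_jar: Bystander: closed white jar, 67 mm across, 68 mm high. Origin: centre of its underside.
- screwdriver: Bystander: red-handled screwdriver lying on the bench, 199 mm long (along its y), 25 mm thick. Origin: centre of its underside.
- floor_fan: Fixed obstacle on the right: big floor fan on a grey tube stand, about 0.55 m tall, from y = 0.01 m to the right, with a black box (to 150 mm high) at x = 0.42 to 0.5, y = -0.09 to 0.01 m (world) and its knob at (0.44, -0.11, 0.24) m. Go round its near side. Origin on the bench.

How it is judged:
By the outcome, as a careful person would: the job done as asked, in the order asked, and still so for the second after the job is handed in, while the arm keeps its last pose, push and grip.
It also fails if it takes over 40 s, if anything falls off the work surface, if the arm or the gripper's body presses on something with over 40 N, if the wrist force passes 120 N, or if a joint passes its speed limit or range.

## Working session

There is one attempt and no reset: what is moved stays moved. The work goes in short steps, each a Python script; the robot and the scene stay as the last script left them, time stands still between calls to the robot, and variables do not carry over. Pictures are saved under pics/ and viewed, and the job is handed in when it is done.

```bash
mkdir -p pics; ls
python3 - <<'E'
from station import arm, fingers, vision, workorder
import cv2
for n in ("scene","top"):
    s=vision.snapshot(n); cv2.imwrite(f"pics/{n}0.png",s["img"][:,:,::-1]); print(n,{k:v for k,v in s.items() if k!="img"})
o=arm.observe(); print(o)
E
```

```text
pics
scene {'vfov': 57.067170059395515, 'cx': 271.67045027452815, 'cy': 210.0328046779828, 'position': array([ 0.11959172, -0.67989972,  0.7698036 ]), 'orientation': array([-127.23256873,   -0.489071  ,  -25.74448228])}
top {'vfov': 55.81177753473596, 'cx': 278.10460326743123, 'cy': 201.2597738916528, 'position': array([0.31063198, 0.11092363, 0.96588816]), 'orientation': array([-1.65568336e+02,  7.75933346e-02, -8.99575892e+01])}
{'time': 0.1, 'joint_pos': array([-76.46898899,  19.06805108,  -3.70687493,  83.70148076,
         1.24021802,  77.34414198,  -5.0709924 ]), 'joint_vel': array([ 0.01419918, -0.0927082 , -0.08241334, -0.10566974,  0.02764042,
        0.00752565, -0.01093697]), 'joint_efforts': array([ 1.70160842e-03, -6.26740551e+01,  4.94587852e-02, -3.92428493e+01,
        1.64734275e-02,  6.98432210e-03, -4.72196371e-05]), 'position': array([0.15985909, 0.60385625, 0.23059641]), 'eef_rot': array([-1.79926477e+02,  6.00418752e-03,  1.65175329e+02]), 'wrist_force': array([ 0.92848958, -0.15670446, -0.2000604 ]), 'torque': array([-0.00129064, -0.03224939, -0.00980062]), 'finger_gap': 0.08548035797944704}
```

View pics/scene0.png

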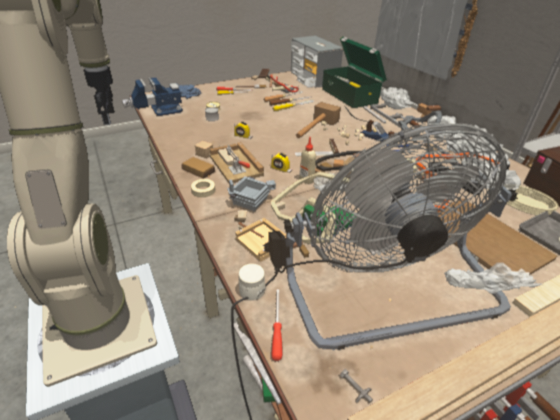

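View pics/top0.png

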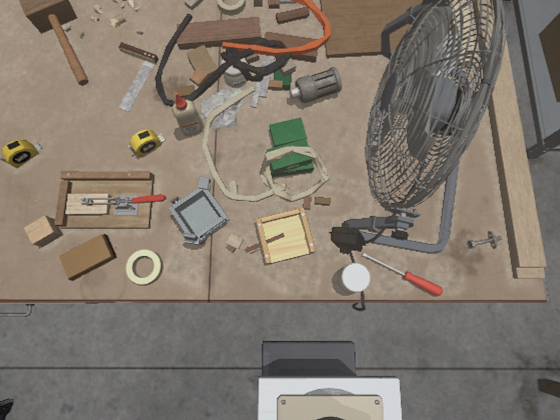

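Run:
```python
import cv2,numpy as np
t=cv2.imread("pics/top0.png"); s=cv2.imread("pics/scene0.png")
a=cv2.resize(t[165:265,150:330],None,fx=4.4,fy=4.4,interpolation=cv2.INTER_CUBIC)
b=cv2.resize(s[165:275,210:330],None,fx=5,fy=5,interpolation=cv2.INTER_CUBIC)
cv2.imwrite("pics/tc.png",a);cv2.imwrite("pics/sc.png",b)
```

```text
(no output)
```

View pics/tc.png

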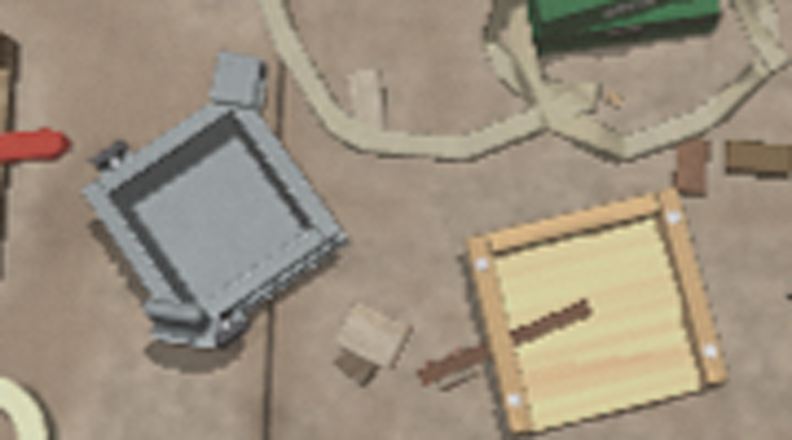

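View pics/sc.png

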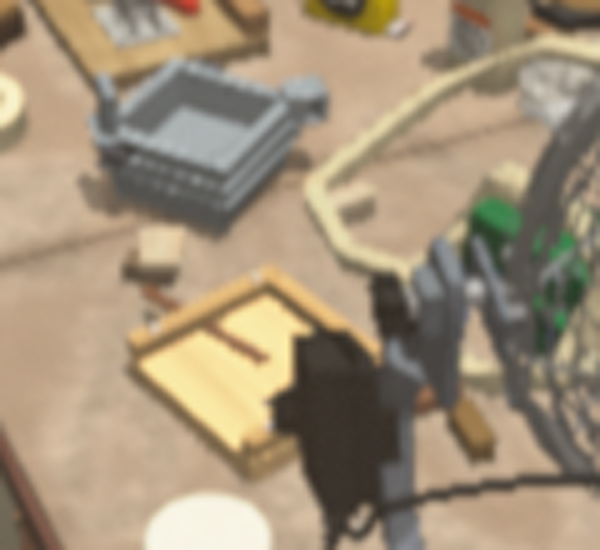

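```bash
cat > h.py <<'E'
import numpy as np,cv2
from scipy.spatial.transform import Rotation as R
C={'scene':(57.067170059395515,271.67045027452815,210.0328046779828,[0.11959172,-0.67989972,0.7698036],[-127.23256873,-0.489071,-25.74448228]),
'top':(55.81177753473596,278.10460326743123,201.2597738916528,[0.31063198,0.11092363,0.96588816],[-165.568336,0.0775933346,-89.9575892])}
def cam(n):
    v,cx,cy,p,o=C[n]; return 210/np.tan(np.radians(v/2)),cx,cy,np.array(p),R.from_euler('xyz',o,degrees=True).as_matrix()
def ray(n,u,v):
    f,cx,cy,p,M=cam(n); return p,M@np.array([(u-cx)/f,(v-cy)/f,1])
def plane(n,u,v,z):
    p,d=ray(n,u,v); return p+d*(z-p[2])/d[2]
def proj(n,P):
    f,cx,cy,p,M=cam(n); q=(np.atleast_2d(P)-p)@M; return np.c_[cx+f*q[:,0]/q[:,2],cy+f*q[:,1]/q[:,2]]
def tri(a,b):
    p1,d1=ray('scene',*a);p2,d2=ray('top',*b); d1/=np.linalg.norm(d1);d2/=np.linalg.norm(d2)
    t=np.linalg.lstsq(np.c_[d1,-d2],p2-p1,rcond=None)[0]; A=p1+d1*t[0];B=p2+d2*t[1]; return (A+B)/2,np.linalg.norm(A-B)
E
python3 - <<'E'
from h import *
l=plane('top',169.3,208.2,.059);r=plane('top',228.6,219.1,.059);print(l,r,(l+r)/2,np.linalg.norm(l-r), np.degrees(np.arctan2(*(l-r)[1::-1])))
t=cv2.imread("pics/top0.png"); s=cv2.imread("pics/scene0.png")
cv2.imwrite("pics/tc2.png",cv2.resize(t[172:250,160:240],None,fx=7.5,fy=7.5,interpolation=cv2.INTER_CUBIC))
cv2.imwrite("pics/sc2.png",cv2.resize(s[170:220,225:285],None,fx=11,fy=11,interpolation=cv2.INTER_CUBIC))
E
```

```text
[0.52705979 0.36821365 0.059     ] [0.50095537 0.22788597 0.059     ] [0.51400758 0.29804981 0.059     ] 0.14273505952634818 79.46202365804214
```

View pics/tc2.png

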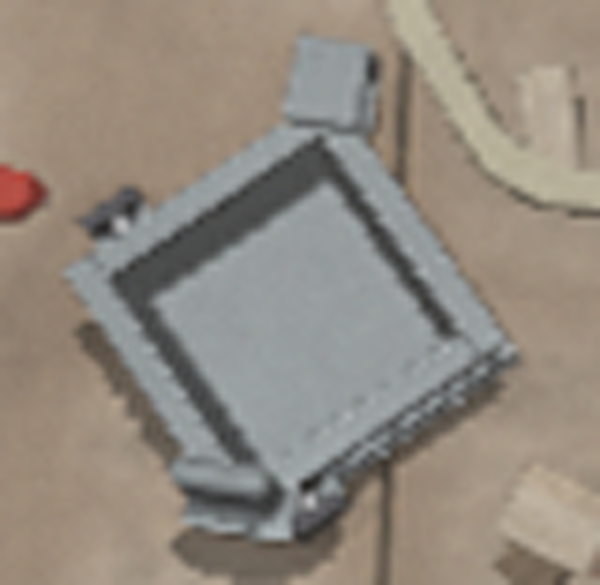

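View pics/sc2.png

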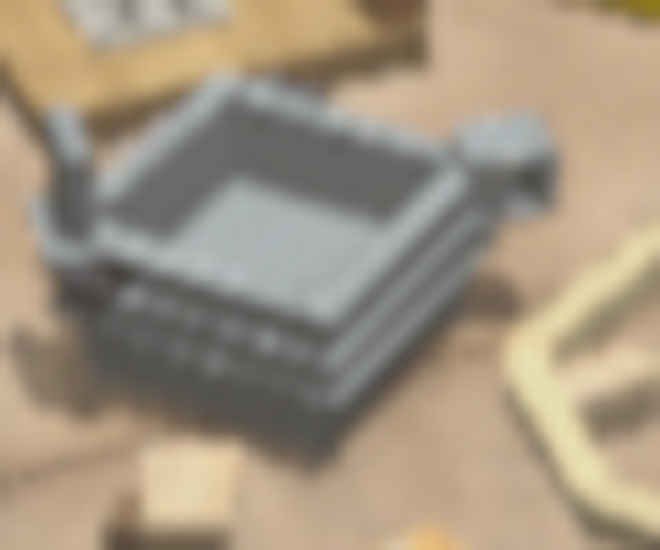

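Run:
```python
from h import *
l=plane('top',168.8,208.3,.059);r=plane('top',229.1,218.9,.059);c=(l+r)/2;a=np.arctan2(*(l-r)[1::-1])-np.pi/2
print(c,np.degrees(a))
# board top corners
def w(x,y,z): return [c[0]+np.cos(a)*x-np.sin(a)*y,c[1]+np.sin(a)*x+np.cos(a)*y,z]
P=[w(0,70.7e-3,.059),w(0,-.0707,.059),w(-.0655,.014,.093),w(-.0655,-.014,.093),w(-.0555,.014,.093),w(-.0555,-.014,.093),w(.0585,.012,.0615),w(.0585,-.012,.0615),w(.0585,.012,.068),w(.0585,-.012,.068)]
t=cv2.imread("pics/tc2.png");s=cv2.imread("pics/sc2.png")
for q in proj('top',P): cv2.circle(t,tuple(int(round(k)) for k in ((q-[160,172]+.5)*7.5)),3,(0,0,255),-1)
for q in proj('scene',P): cv2.circle(s,tuple(int(round(k)) for k in ((q-[225,170]+.5)*11)),4,(0,0,255),-1)
cv2.imwrite("pics/o1.png",t);cv2.imwrite("pics/o2.png",s)
```

```text
[0.5141251  0.29805329 0.059     ] -10.090986805354321
```

View pics/o1.png

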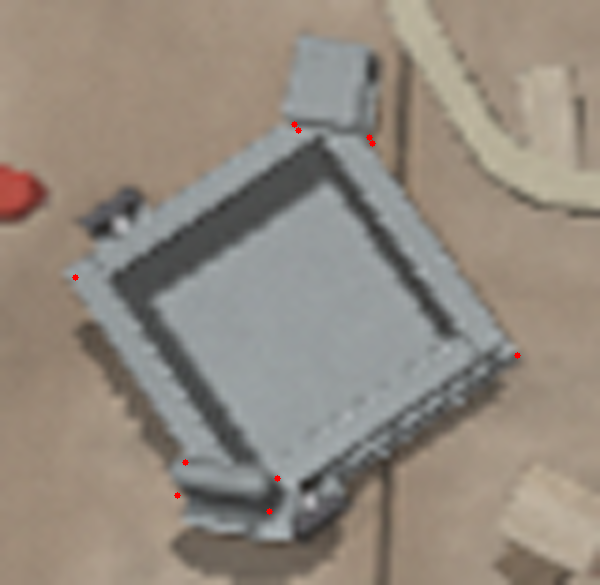

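View pics/o2.png

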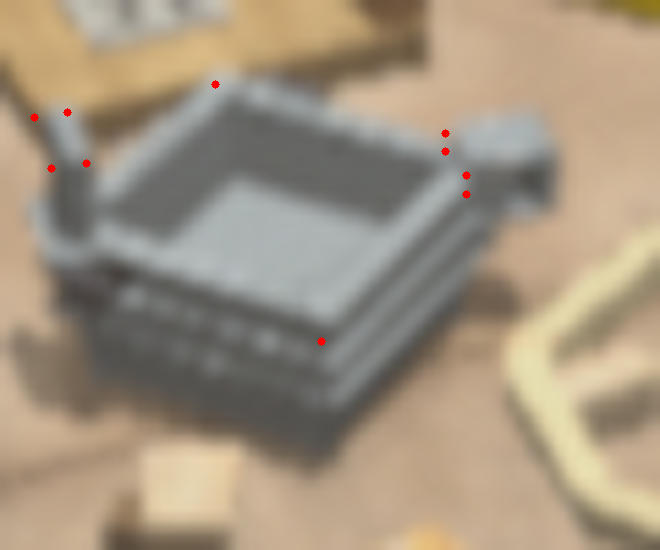

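Run:
```python
from h import *
T=lambda u,v:((u)/7.5+160-.5,(v)/7.5+172-.5)
S=lambda u,v:((u)/11+225-.5,(v)/11+170-.5)
l=plane('top',*T(66,272),.059);r=plane('top',*T(519,353),.059);c=(l+r)/2;a=np.arctan2(*(l-r)[1::-1])-np.pi/2
print('top',c,np.degrees(a),np.linalg.norm(l-r))
l2=plane('scene',*S(226,77),.059);r2=plane('scene',*S(331,323),.059);print('scene',(l2+r2)/2,np.linalg.norm(l2-r2),np.degrees(np.arctan2(*(l2-r2)[1::-1])-np.pi/2))
print(tri(S(331,323),T(519,353)),tri(S(226,77),T(66,272)))
print('tab',tri(S(66,130),T(228,478)), 'top', plane('top',*T(228,478),.093),'sc',plane('scene',*S(66,135),.093))
f=lambda c,x,y:c[:2]+np.array([np.cos(a)*x-np.sin(a)*y,np.sin(a)*x+np.cos(a)*y])
print('model tab',f(c,-.0605,0))
# board: crop tc scale 4.4, rail tops z=.032
B=lambda u,v:plane('top',u/4.4+150-.5,v/4.4+165-.5,.032)
q=np.array([B(468,240),B(672,190),B(724,380),B(520,433)]);print(q,q.mean(0))
for i in range(4):print(np.linalg.norm(q[i]-q[i-1]))
s=lambda u,v:plane('scene',u/5+210-.5,v/5+165-.5,.032)
print(s(270,267),s(132,337),s(247,460))
```

```text
top [0.51516691 0.29916624 0.059     ] -10.26190117622836 0.14527054343089535
scene [0.51950665 0.30271432 0.059     ] 0.13656989781772091 -9.867509020346118
(array([0.50227857, 0.22637753, 0.06611251]), np.float64(0.003163958866960622)) (array([0.52969287, 0.37033603, 0.05881672]), np.float64(0.0031254893426489335))
tab (array([0.45651007, 0.30766324, 0.09650494]), np.float64(9.28352326279597e-05)) top [0.45714376 0.30844548 0.093     ] sc [0.45726408 0.31031389 0.093     ]
model tab [0.45563469 0.30994419]
[[0.50678547 0.16580917 0.032     ]
 [0.53492743 0.05393795 0.032     ]
 [0.43033218 0.02760749 0.032     ]
 [0.40209197 0.13662934 0.032     ]] [0.46853426 0.09599599 0.032     ]
0.10868390462677219
0.1153565747534108
0.10785851590386879
0.11262004341393143
[0.50687988 0.16655494 0.032     ] [0.40584093 0.14090085 0.032     ] [0.42458464 0.01818251 0.032     ]
```

```bash
cat > plan.py <<'E'
from h import *
c=np.array([0.5165,0.3000]);psi=-10.2;bc=np.array([0.4685,0.0955]);GZ=0.054
def tray(x,y,z,alpha=0,psi=psi):
    T=np.eye(4);T[:3,:3]=R.from_euler('ZY',[psi,alpha],degrees=True).as_matrix();T[:3,3]=[x,y,z];return T
def tcp(T,off=79.8+10.2,dx=0.):  # tool in tray frame
    G=np.eye(4);G[:3,:3]=R.from_euler('xyz',[180,0,off],degrees=True).as_matrix();G[:3,3]=[-.0605+dx,0,GZ-.019]
    M=T@G;return M[:3,3],R.from_matrix(M[:3,:3]).as_euler('xyz',degrees=True)
def piv(alpha,draw=0,low=0,up=0):
    T0=tray(*c,.028); p=T0@np.array([.0685,0,.0295,1]); T=tray(0,0,0,alpha)
    T[:3,3]=p[:3]-T[:3,:3]@np.array([.0685,0,.0295])-T[:3,0]*draw+np.array([0,0,up-low]);return T
fin=lambda z,psi=-50: tray(*bc,z,0,psi)
E
python3 - <<'E'
from plan import *
from station import arm
for off in (90,-90):
  for n,T in [('grasp',tray(*c,.028)),('above',tray(*c,.15)),('tilt',piv(16,0,.001)),('draw',piv(16,.028,.001)),('up',piv(16,.028,0,.12)),('lev',tray(*c,.16)),('f-10',fin(.12,-10)),('f-30',fin(.12,-30)),('f-50',fin(.12)),('f-60',fin(.12,-60))]:
    p,o=tcp(T,off); q=arm.ik(p,o); print(off,n,p.round(3),o.round(1),None if q is None else np.round(q,1))
E
```

```text
90 grasp [0.457 0.311 0.063] [180.    0.   79.8] [-56.4  19.6  20.4 106.3  -8.2  55.5 -42.6]
90 above [0.457 0.311 0.185] [180.    0.   79.8] [-56.6  11.7  20.1  99.5  -4.3  69.6 -45.6]
90 tilt [0.463 0.31  0.097] [-164.     0.    79.8] [-47.4  26.9  19.9  93.5 -19.5  74.8 -31.2]
90 draw [0.437 0.314 0.105] [-164.     0.    79.8] [-49.   23.9  19.2  96.5 -18.7  74.2 -33.4]
90 up [0.437 0.314 0.226] [-164.     0.    79.8] [-49.6  17.7  19.9  89.  -16.2  87.  -37.5]
90 lev [0.457 0.311 0.195] [180.    0.   79.8] [-56.6  11.2  20.1  98.8  -4.1  70.7 -45.7]
90 f-10 [0.409 0.106 0.155] [180.   0.  80.] [-48.7  -5.1  27.  119.4   2.5  65.1 -32.8]
90 f-30 [0.416 0.126 0.155] [180.   0.  60.] [-49.7  -3.1  26.4 117.8   1.5  65.  -54. ]
90 f-50 [0.43  0.142 0.155] [180.   0.  40.] [-50.8  -0.4  26.9 115.6   0.2  64.8 -74. ]
90 f-60 [0.438 0.148 0.155] [180.   0.  30.] [-51.6   1.   27.8 114.3  -0.5  64.8 -83.5]
-90 grasp [0.457 0.311 0.063] [ 180.     0.  -100.2] [-3.910e+01  1.900e+01  1.000e-01  1.053e+02 -1.000e-01  5.570e+01
  1.309e+02]
-90 above [0.457 0.311 0.185] [ 180.     0.  -100.2] [-41.3  11.6   2.7  98.7  -0.6  69.7 131.3]
-90 tilt [0.463 0.31  0.097] [ 164.     0.  -100.2] [-34.3  26.    3.   92.7 -12.4  73.9 143.1]
-90 draw [0.437 0.314 0.105] [ 164.     0.  -100.2] [-36.   23.1   3.   95.7 -12.6  73.4 141.6]
-90 up [0.437 0.314 0.226] [ 164.     0.  -100.2] [-38.5  17.3   6.   88.4 -12.6  86.5 139.4]
-90 lev [0.457 0.311 0.195] [ 180.     0.  -100.2] [-41.5  11.2   2.9  97.9  -0.6  70.9 131.3]
-90 f-10 [0.409 0.106 0.155] [-180.    0. -100.] [-44.7  -4.7  23.2 119.2   2.   65.1 147.6]
-90 f-30 [0.416 0.126 0.155] [ 180.    0. -120.] [-44.3  -2.7  21.1 117.6   1.1  64.9 126.4]
-90 f-50 [0.43  0.142 0.155] [-180.    0. -140.] [-4.380e+01 -1.000e-01  1.990e+01  1.153e+02  0.000e+00  6.480e+01
  1.061e+02]
-90 f-60 [0.438 0.148 0.155] [-180.    0. -150.] [-43.6   1.3  19.7 114.   -0.5  64.8  96.3]
```

Run:
```python
from plan import *
from station import arm,fingers,vision
arm.move_ptp(*tcp(tray(*c,.13)))
fingers.grip(.05,80)
p,o=tcp(tray(*c,.028)); p[2]+=.045
arm.move_linear(p,o)
ob=arm.observe();print(ob['time'],p,ob['position'],ob['eef_rot'],ob['finger_gap'],ob['wrist_force'])
s=vision.snapshot('scene')['img'][:,:,::-1];t=vision.snapshot('top')['img'][:,:,::-1]
a=cv2.resize(t[165:265,150:250],None,fx=4,fy=4,interpolation=cv2.INTER_CUBIC);b=cv2.resize(s[145:225,215:295],None,fx=5,fy=5,interpolation=cv2.INTER_CUBIC)
cv2.imwrite("pics/ap.png",np.hstack([a,b]))
```

```text
2.6333 [0.45695617 0.31071363 0.108     ] [0.45721653 0.31075639 0.10847069] [ 1.79987179e+02 -1.73569603e-03  7.97921981e+01] 0.049959134375039245 [-0.05835403 -0.00612112  0.11279414]
```

View pics/ap.png

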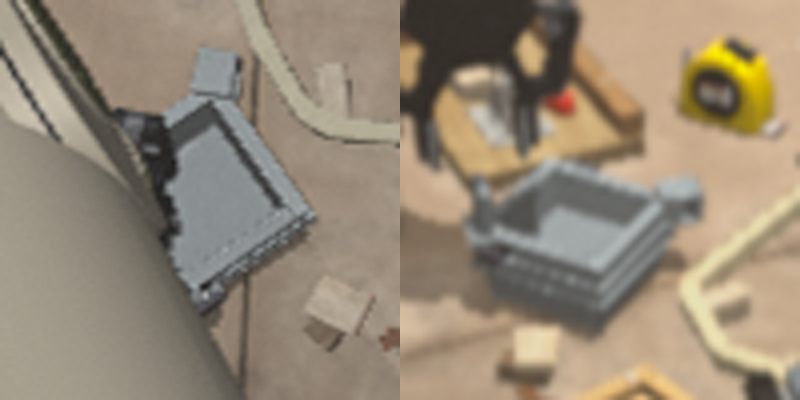

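Run:
```python
from plan import *
from station import arm,fingers,vision
p,o=tcp(tray(*c,.028))
print(arm.move_linear(p,o,v=.06,threshold=6))
ob=arm.observe();print(ob['position'],ob['wrist_force'])
fingers.grip(.02);ob=arm.observe();print(ob['finger_gap'],ob['wrist_force'])
fingers.grip(.0,30)
ob=arm.observe();print(ob['time'],ob['position'],ob['eef_rot'],ob['finger_gap'],ob['wrist_force'],ob['torque'])
s=vision.snapshot('scene')['img'][:,:,::-1];t=vision.snapshot('top')['img'][:,:,::-1]
a=cv2.resize(t[165:265,150:250],None,fx=4,fy=4,interpolation=cv2.INTER_CUBIC);b=cv2.resize(s[145:225,215:295],None,fx=5,fy=5,interpolation=cv2.INTER_CUBIC)
cv2.imwrite("pics/gr.png",np.hstack([a,b]))
```

```text
False
[0.45713268 0.3108603  0.06325479] [0.06706595 0.02500303 0.36301561]
0.019791826457773404 [ 0.8106178   0.21125261 -1.19665484]
4.2667 [0.45716952 0.31083675 0.06319287] [ 1.79976310e+02 -2.12791198e-02  7.98075738e+01] 0.009513786281553147 [ 0.90913813 -0.42831714  0.1531816 ] [-0.02932063 -0.15064618  0.08316726]
```

View pics/gr.png

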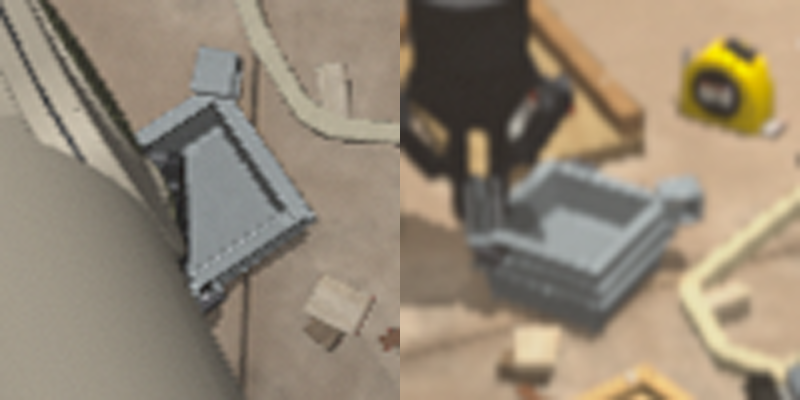

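Run:
```python
from plan import *
from station import arm,fingers,vision
fingers.grip(.0,90)
for a in (2,4,6,8,10,12,14,15.5):
    p,o=tcp(piv(a,0,.001*a/16)); h=arm.move_linear(p,o,v=.04,threshold=25)
    ob=arm.observe();print(a,h,ob['time'],ob['finger_gap'],(ob['position']-p).round(4),ob['wrist_force'].round(1),ob['torque'].round(2))
    if h: break
s=vision.snapshot('scene')['img'][:,:,::-1];t=vision.snapshot('top')['img'][:,:,::-1]
a=cv2.resize(t[165:265,150:250],None,fx=4,fy=4,interpolation=cv2.INTER_CUBIC);b=cv2.resize(s[145:225,215:295],None,fx=5,fy=5,interpolation=cv2.INTER_CUBIC)
cv2.imwrite("pics/ti.png",np.hstack([a,b]))
```

```text
2 False 4.8417 0.008672780935025787 [ 0.0003  0.0001 -0.0001] [0.7 1.1 2.9] [ 0.18 -0.19  0.08]
4 False 5.1 0.008445270195646315 [ 0.0001 -0.0005 -0.0003] [ 0.6 -1.   2.1] [-0.33 -0.09  0.02]
6 False 5.3583 0.008544120848565205 [ 0.     -0.0005 -0.0005] [-0.3  0.9 -2. ] [-0.05 -0.06 -0.03]
8 False 5.6167 0.008336298738894335 [ 0.0003 -0.0003 -0.0003] [-0.7  0.5 -2.2] [-0.02 -0.12  0.  ]
10 False 5.875 0.00816811387766151 [ 0.0003 -0.0003 -0.0003] [-0.1  0.  -1.5] [-0.03 -0.15  0.02]
12 False 6.1333 0.008371731356995983 [ 0.0003 -0.0002 -0.0003] [ 0.2 -0.7 -1.4] [-0.04 -0.27 -0.03]
14 False 6.3917 0.008917878562371868 [ 0.0003 -0.0002 -0.0003] [-0.3 -0.  -2.4] [-0.12 -0.27  0.03]
15.5 False 6.6417 0.008470875571600792 [ 0.0002 -0.0001 -0.0002] [-0.6  0.5 -0.9] [-0.05 -0.31  0.03]
```

View pics/ti.png

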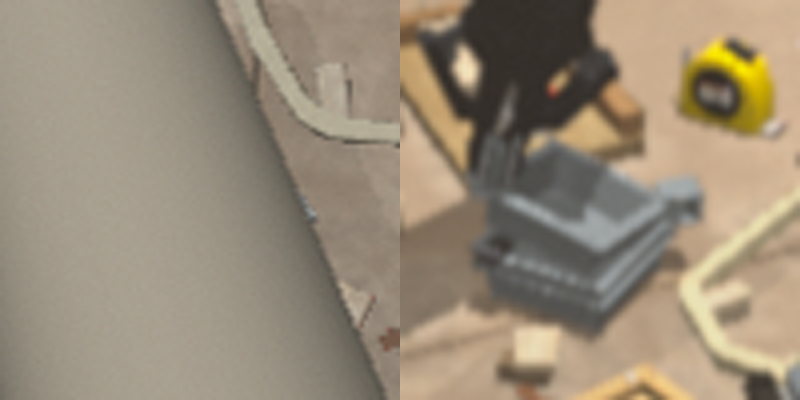

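Peeled, tilted, low forces, nib still in place. Draw out along the tray plane.

Run:
```python
from plan import *
from station import arm,fingers,vision
for d,al in ((.004,15.5),(.008,16),(.012,16),(.016,16),(.02,16),(.025,16),(.03,16)):
    p,o=tcp(piv(al,d,.001)); h=arm.move_linear(p,o,v=.04,threshold=12)
    ob=arm.observe();print(d,h,ob['time'],ob['finger_gap'],(ob['position']-p).round(4),ob['wrist_force'].round(1),ob['torque'].round(2))
    if h: break
s=vision.snapshot('scene')['img'][:,:,::-1]
cv2.imwrite("pics/dr.png",cv2.resize(s[145:225,215:295],None,fx=6,fy=6,interpolation=cv2.INTER_CUBIC))
```

```text
0.004 False 6.9917 0.00839751689155552 [-0.0004  0.0003  0.0001] [-0.5 -0.5 -1.8] [-0.08 -0.33 -0.03]
0.008 False 7.2417 0.008327567436913045 [-0.      0.0001  0.0001] [-0.6 -0.3 -0.6] [-0.08 -0.31  0.01]
0.012 False 7.4917 0.008560227210169443 [-0.0002  0.0002  0.0001] [-0.1 -0.9 -1.7] [-0.05 -0.28 -0.01]
0.016 False 7.7417 0.008031934457706037 [-0.0002  0.0001  0.0001] [ 0.  -0.5 -0.7] [-0.07 -0.29 -0.01]
0.02 False 7.9917 0.00857438870037865 [-0.0002  0.0002  0.0001] [-0.3 -0.4 -0.7] [-0.03 -0.33  0.03]
0.025 False 8.2667 0.008652312405067326 [-0.0002  0.0002  0.0001] [ 0.3  0.2 -1.6] [-0.08 -0.3  -0.  ]
0.03 False 8.5417 0.00867216572862952 [-0.0002  0.0002  0.0001] [-0.7  0.4 -0.9] [-0.09 -0.37  0.03]
```

View pics/dr.png

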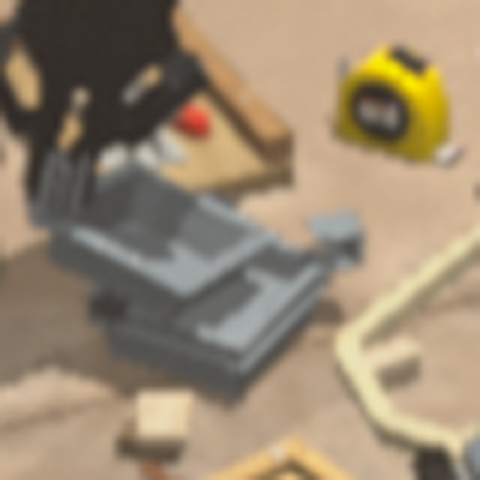

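Run:
```python
from plan import *
from station import arm,fingers,vision
T=piv(16,.03,.001,.12)
for T,v in ((T,.1),(tray(T[0,3],T[1,3],.16),.06),(fin(.15),.12),(fin(.12),.05)):
    p,o=tcp(T); h=arm.move_linear(p,o,v=v,threshold=20)
    ob=arm.observe();print(h,ob['time'],ob['finger_gap'],(ob['position']-p).round(4),ob['wrist_force'].round(1),ob['eef_rot'])
    if h: break
arm.pause(.3)
s=vision.snapshot('scene')['img'][:,:,::-1];t=vision.snapshot('top')['img'][:,:,::-1]
cv2.imwrite("pics/f_s0.png",s);cv2.imwrite("pics/f_t0.png",t)
cv2.imwrite("pics/f_s.png",cv2.resize(s[130:280,200:360],None,fx=4,fy=4,interpolation=cv2.INTER_CUBIC))
cv2.imwrite("pics/f_t.png",cv2.resize(t[165:315,150:350],None,fx=4,fy=4,interpolation=cv2.INTER_CUBIC))
```

```text
False 9.9417 0.008466834097065732 [-0.0003 -0.0002 -0.0007] [ 0.4 -0.5 -1.5] [-1.63954886e+02  5.18260763e-02  7.98005115e+01]
False 10.6417 0.008540368135098274 [ 0.0003 -0.0002  0.0002] [ 0.9 -0.3 -1. ] [-1.79950575e+02 -8.44205936e-03  7.97844722e+01]
False 12.25 0.008567395806912969 [-0.0001  0.0006  0.    ] [-0.2 -0.2 -1.7] [-1.79999302e+02 -8.86856002e-04  4.00790747e+01]
False 13.0 0.008240962549991812 [0.0001 0.     0.0001] [-0.2 -0.3 -0.6] [ 1.79995982e+02 -6.12186167e-03  3.99985369e+01]
```

View pics/f_s.png

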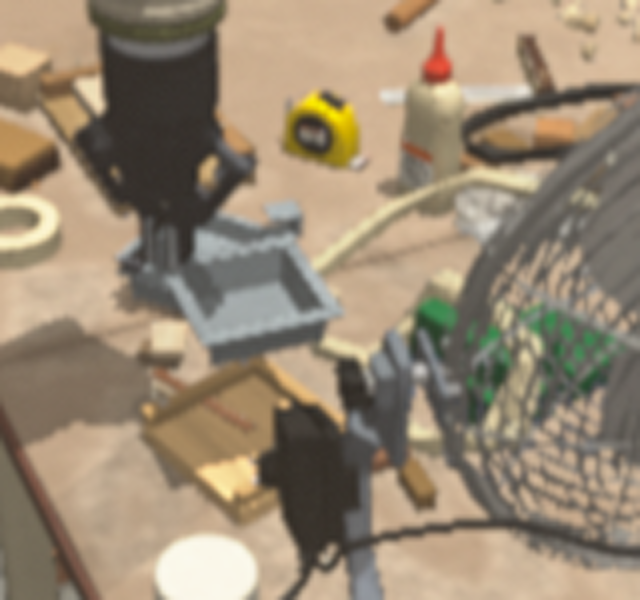

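View pics/f_t.png

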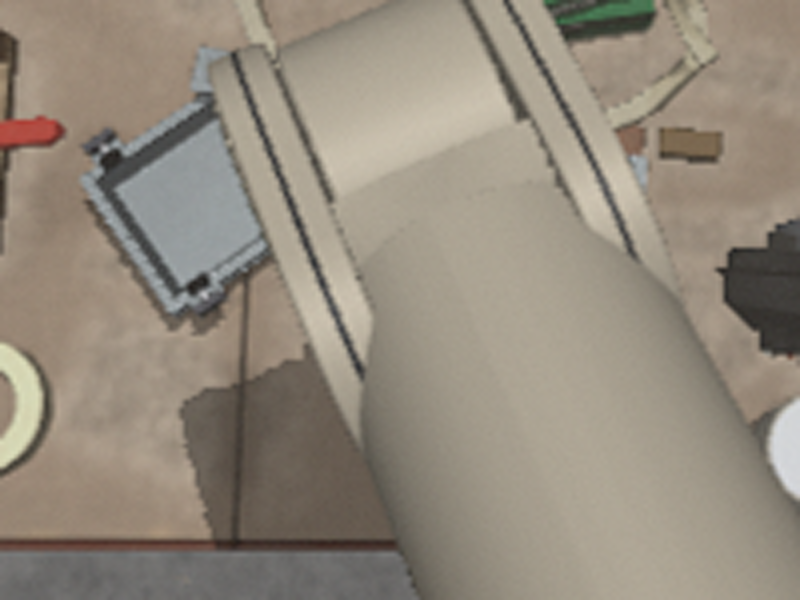

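Run:
```python
from plan import *
s=cv2.imread("pics/f_s0.png")
im=cv2.resize(s[170:230,220:300],None,fx=10,fy=10,interpolation=cv2.INTER_CUBIC)
T=fin(.12)
P=np.array([[0,.0707,.031],[0,-.0707,.031],[.0685,0,.031],[-.0685,0,.031],[.0523,0,0],[0,-.0523,0],[0.0605-.121,0,.065]])
W=P@T[:3,:3].T+T[:3,3]
for q in proj('scene',W): cv2.circle(im,tuple(int(round(k)) for k in ((q-[220,170]+.5)*10)),4,(0,0,255),-1)
cv2.imwrite("pics/fo.png",im)
```

```text
(no output)
```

View pics/fo.png

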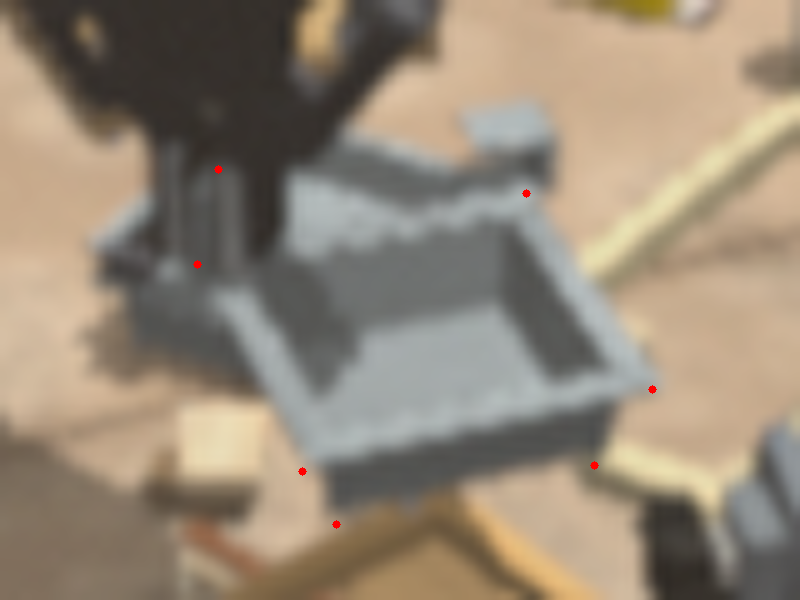

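Run:
```python
from station import arm,workorder
arm.pause(.3);o=arm.observe();print(o['time'],o['position'],o['finger_gap'],abs(o['joint_vel']).max(),o['wrist_force'])
workorder.finish_job()
```

```text
13.7 [0.42960811 0.14185857 0.15500201] 0.008341556599586932 0.11855633761847616 [-0.31236601 -0.54613892 -1.84336965]
the job is handed in; nothing more can be done
```

The top tray is out of the stack and held by its tab over the middle of the plywood board, floor at about 12 cm. I handed the job in at 13.7 s.

**What I did:**
1. Pinched the tab at 90 N.
2. Tipped the tab corner up to 15.5–16° about the far corner.
3. Drew the tray 30 mm out from under the nib.
4. Lifted it, levelled it and carried it to the board.

**Last checks:**
- **Forces:** wrist-force changes stayed around 3 N. No stop threshold tripped.
- **Grip:** the finger gap held at about 8.5 mm throughout, and the arm was still at hand-in.
- **Lower trays:** the nib is at the same pixel position as before, so the stack did not visibly move.
- **Bystanders:** I saw no change in the crops I viewed. I did not measure the bystanders before and after, and the arm hid part of the top view.

**Disagreements:**
- **Camera offset:** the scene camera sits about 3 mm off from the top camera and the arm. The same offset showed before and after the move, so I took it as calibration error.
- **Level:** the visible rim corners matched a level tray to about 1–2°. The tab corner was hidden by the gripper, so I could not check it directly.
- **Board centre:** the two views differ by 3–5 mm. I used the top view, because the fan partly hides the board in the scene view.

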